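Tip two cartons to find the stamped one and push it to the dispatch line

ROBOT

A 6-joint arm with a two-finger parallel gripper is mounted at the origin on a cart in front of the work surface, level with it; the furniture and walls round the work are solid. World frame = base frame: x ahead of the robot, y to its left, z up, the work surface at z = 0. Lengths are in m, angles in rad, forces in N, time in s.
With the tool pointing down it reaches from about 0.375 to 0.975 m from the base axis. Payload 3.8 kg.
Tool frame: the origin (TCP) lies where the fingers leave the gripper's body, on its centre line; the fingertips stand 73 mm ahead of it and the grasp point (between the pads) lies 54 mm ahead of it (nose_length is the distance from the TCP to the fingertips, in m); z points along the fingers, y is the line along which they close (so a half turn about z gives the same grasp; the last joint's range is limited). The gripper opens to 85 mm and grips with 20 to 120 N. Pads are 22 mm wide; open, the fingers measure 114 mm over their backs; the gripper's body (76 mm by 85 mm) begins 54 mm behind the grasp point. The pads swing forward as they close: fully open they stand 13 mm farther back than shut.
Start: joints at [1.095, 0.264, 1.604, -0, 1.274, -0.037], TCP at [0.287, 0.611, 0.304] pointing down, gripper open.
Joint ranges: [-2.63, 2.63], [-0.94, 2.18], [0.31, 2.57], [-1.31, 4.45], [0, 2.66], [-2.55, 2.55]. Speed limits (rad/s): [2.57, 2.57, 3.14, 3.14, 3.14, 3.14].

INTERFACE

Orientations are given as a rotation vector (axis times angle).
In Python, from workcell import read_state, read_camera, calibration, finish_job, look_for, cut_out, tip_of, nose_length gives the robot as it stands.
- The arm moves only by the tool step_arm, never from a script. Its argument "targets" is a list of rows, each a list of 3 entries, a list of its own where there are three numbers: the turn, a rotation vector about the tool's x, y, z in rad, then the shift along the tool's x, y, z in mm, then the finger opening in mm, from 0 to 85.4. In form: [[[ax, ay, az], [x, y, z], grip], ...]. A call has 1 to 5 rows; each row shifts and turns the commanded pose from where the row before left it, along the tool's axes as they then stand; what a row does not reach is not made up. A row lasts 1/12 s, in which the tool goes at most 41.7 mm and 7.16 degrees, less where a joint would pass 70% of its speed; a pose out of reach is approached as far as the arm can. A call with a gripper value outside its range is refused whole. The fingers move at their own pace and stop on an object; "grip_force" is the grip in N (left out, the last holds). Time passes only in rows, so rows that do not move let the fingers close. It gives the time, the measured TCP pose, the force, the opening and the grip force at its end, in the units of the state.
- read_state(): the state, without advancing time (a new reading comes with each control period).
- read_camera(name): name is "scene" or "top" or "wrist"; returns the picture (480x640x3 uint8, red, green, blue); there is no depth.
- calibration(name): a dict with "camera_matrix" (3x3 intrinsics, pixels), "dist_coeffs" ([k1, k2, p1, p2, k3] as OpenCV has them; the pictures are not rectified), "R" (3x3) and "t" (3): a world point X has camera coordinates R X + t. Camera axes: x right, y down, z forward; pixel columns grow to the right and rows downward; lengths in m; the calibration is good to about 2 mm. A picture is of the moment at which its call begins: read the wrist's pose just before it. calibration takes no time and is no camera call; for the wrist camera it gives the pose at the moment of the call.
- finish_job(): hands the job in; it is judged then, once.
Trained networks look in the newest picture that a camera, given by its name, has taken for a name from the list of things; names that differ only in an ending like _2 or _b are one class to them, and where a whole thing is asked for, a point or a joint stands for the part that bears it (a point fixed in the world has none). Each returns a list of dicts, best first, with "score" (0 to 1); they miss things now and then, are a little off and sometimes report something else, mostly with a low value. They report only what shows in the picture. A call takes as long as a camera call.
- look_for(camera, query): "extent" ([left, top, right, bottom] in pixels, round what is visible of it).
- cut_out(camera, query): "region" (480x640 bool, what is visible of it) and "extent" ([left, top, right, bottom] in pixels, round what is visible of it).
- tip_of(camera, query): "at" ([row, column] in pixels: a listed point, or the origin of a listed thing).
The state is a dict: "time": time; "q": joint angles; "joint_vel": joint speeds; "joint_torque": joint torques, N m; "tool_pos": TCP position; "tcp_rot": TCP orientation; "wrist_force": force on the tool from outside, world axes, zero at the start; "torque": the same for the moment, N m; "width": opening from 0.0 (shut) to 1.0 (fully open); "grip_force": force on a finger pad.
Only numpy, scipy, OpenCV 4.12 (cv2) and the standard library are available. Lean on these libraries where they do the work, as an engineer would, in place of code of your own. Each camera call takes 0.05 s, during which the arm holds its last target. There are 200 camera calls.

TASK

Check the undersides of both white reagent cartons: without gripping or lifting them, push each one over with the fingers, away from you, so that it lies on its back with its underside facing you. Then push the carton with the green stamp underneath, still lying on its back, along the table until the whole of its far edge lies over the yellow tape of the dispatch line, and leave it there; the blank carton stays on its back, clear of the tape. Leave everything else on the table alone.

Things in the scene. Friction and masses are not known exactly. Their poses are not given: they have to be found in the camera images.
- carton_stamped: white reagent carton, loose, 0.24 to 0.39 kg, 67 mm deep (own x), 190 mm wide (own y), 92 mm tall (own z); starts upright, wide front face to the robot. Origin: centre of its underside; own x points away from the robot, z from underside to top. A green round stamp, 48 mm across, is in the middle of its underside, unseen while it stands; else the two cartons look alike, and either may be left or right.
- carton_plain: white reagent carton, loose, 0.24 to 0.39 kg, 67 mm deep (own x), 190 mm wide (own y), 92 mm tall (own z); starts upright, wide front face to the robot. Origin: centre of its underside; own x points away from the robot, z from underside to top. Its underside is blank.
- carton_stamped_front (a point): centre of the wide front face of the stamped carton: 46 mm above the table standing, 67 mm (on top) when it lies on its back. Pushed away near the top of this face, the carton tips rather than slides
- carton_stamped_pivot (a point): middle of the far lower edge of the stamped carton, about which it tips; it stays on the table. Past about 36 degrees the carton falls on its back by itself; then own z points away from the robot, it is 67 mm high and 92 mm deep, and its underside stands upright facing the robot
- carton_stamped_top_l (a point): on the top face of the stamped carton, 2 mm from its own +y end, half way through its depth; once it lies on its back this face leads away from the robot
- carton_stamped_top_r (a point): on the top face of the stamped carton, 2 mm from its own -y end, half way through its depth; once it lies on its back this face leads away from the robot
- carton_plain_front (a point): centre of the wide front face of the blank carton: 46 mm above the table standing, 67 mm (on top) when it lies on its back. Pushed away near the top of this face, the carton tips rather than slides
- carton_plain_pivot (a point): middle of the far lower edge of the blank carton, about which it tips; it stays on the table. Past about 36 degrees the carton falls on its back by itself; then own z points away from the robot, it is 67 mm high and 92 mm deep, and its underside stands upright facing the robot
- carton_plain_top_l (a point): on the top face of the blank carton, 2 mm from its own +y end, half way through its depth; once it lies on its back this face leads away from the robot
- carton_plain_top_r (a point): on the top face of the blank carton, 2 mm from its own -y end, half way through its depth; once it lies on its back this face leads away from the robot
- line_mid (a point): middle of the dispatch line: a flat strip of yellow tape with thin black borders, 30 mm wide (own x, which points away from the robot) and 700 mm long (own y), stuck to the table beyond the cartons; nothing to catch on
- timer: green bench timer with pink keys, 66x92x28 mm, a loose bystander to be left alone; origin: centre of its underside
- micro_rack: small teal rack of micro tubes, 52x124x38 mm, a loose bystander to be left alone; origin: centre of its underside
- vial_red: small reagent vial with a red cap, 23 mm across, 43 mm high, a loose bystander to be left alone; origin: centre of its underside
- vial_blue: small reagent vial with a blue cap, 23 mm across, 43 mm high, a loose bystander to be left alone; origin: centre of its underside

How it is judged:
By the outcome, as a careful person would: the job done as asked, in the order asked, and still so for the second after the job is handed in, with the robot touching nothing.
It also fails if it takes over 64 s, if anything falls off the work surface, if the arm or the gripper's body presses on something with over 40 N, if the wrist force passes 120 N, or if a joint passes its speed limit or range.

## Working session

There is one attempt and no reset: what is moved stays moved. The work goes in short steps, Python scripts to look and compute and a tool call to move; the robot and the scene stay as the last step left them, time stands still between calls to the robot, and variables do not carry over. Pictures are saved under pics/ and viewed, at most 13 in all, crops included, and the job is handed in when it is done.

Besides the shell and the picture viewer there is one more tool, called after ">>>" by a JSON object that holds its "op" and its "data", one argument or row to a line. step_arm: Moves the arm, as the interface text tells. Its arguments: {"type":"object","properties":{"targets":{"type":"array","items":{"type":"array"}},"grip_force":{"type":"number"}},"required":["targets"]}

```bash
mkdir -p pics; ls
cat > h.py <<'E'
import numpy as np, cv2
from workcell import *
def cam(n):
    c=calibration(n); return np.array(c["camera_matrix"]),np.array(c["dist_coeffs"]),np.array(c["R"]),np.array(c["t"])
def ray(n,u,v,z=0.):
    K,D,R,t=cam(n); p=cv2.undistortPoints(np.array([[[u,v]]],float),K,D)[0,0]
    d=R.T@np.array([p[0],p[1],1]); o=-R.T@t; return o+d*(z-o[2])/d[2]
def proj(n,X):
    K,D,R,t=cam(n); return cv2.projectPoints(np.array(X,float).reshape(-1,3),cv2.Rodrigues(R)[0],t,K,D)[0][:,0]
def save(n,f,crop=None,s=1):
    im=read_camera(n)[...,::-1]
    if crop: im=im[crop[1]:crop[3],crop[0]:crop[2]]
    cv2.imwrite("pics/"+f,cv2.resize(im,None,fx=s,fy=s))
E
python3 - <<'E'
from h import *
np.set_printoptions(precision=3,suppress=True)
s=read_state(); print(s["time"],s["tool_pos"],s["tcp_rot"],s["width"])
save("top","t1.png"); save("scene","s1.png")
for q in ["carton_stamped_front","carton_stamped_pivot","carton_stamped_top_l","carton_stamped_top_r","line_mid","timer","micro_rack","vial_red","vial_blue","carton_stamped"]:
    z={"front":.046,"op_l":.092,"op_r":.092}.get(q[-5:] if q.endswith("front") else q[-4:],0)
    for r in tip_of("top",q)[:3]:
        v,u=r["at"]; print(q,round(r["score"],2),int(u),int(v),ray("top",u,v,z))
E
```

```text
pics
0.0 [0.287 0.611 0.303] [-0.684 -3.066  0.003] 1.0016368186825035
carton_stamped_front 0.64 233 308 [0.458 0.168 0.046]
carton_stamped_top_l 0.91 188 296 [0.483 0.263 0.092]
carton_stamped_top_l 0.57 269 297 [0.479 0.081 0.092]
carton_stamped_top_r 0.91 188 296 [0.483 0.263 0.092]
carton_stamped_top_r 0.57 269 297 [0.479 0.081 0.092]
line_mid 0.6 301 205 [0.711 0.006 0.   ]
timer 0.71 148 269 [0.556 0.383 0.   ]
micro_rack 0.63 474 243 [ 0.608 -0.424  0.   ]
micro_rack 0.2 235 297 [0.486 0.171 0.   ]
vial_blue 0.39 328 173 [ 0.795 -0.063  0.   ]
carton_stamped 0.9 239 299 [0.481 0.162 0.   ]
carton_stamped 0.31 391 305 [ 0.458 -0.208  0.   ]
```

View pics/t1.png

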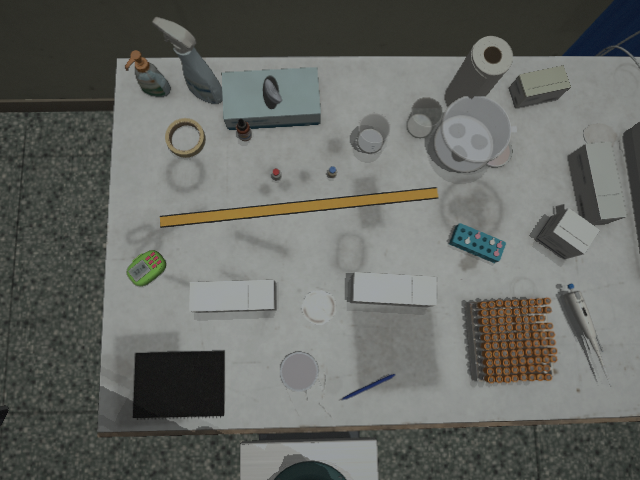

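View pics/s1.png

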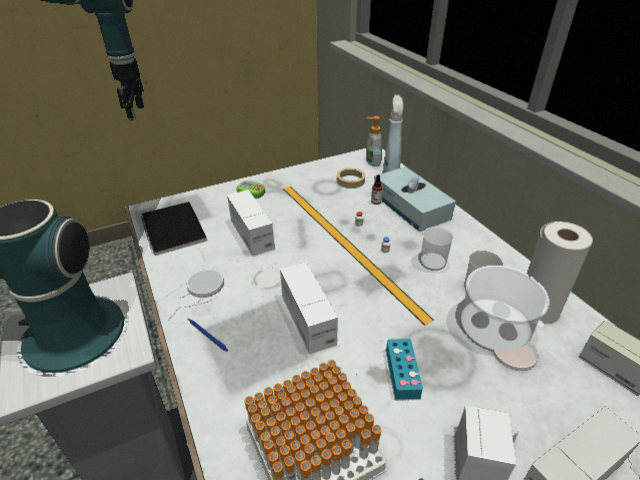

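Top view: the cartons stand at about px (190–274, 280–312) on the left and (352–437, 273–305) on the right. The tape runs from (160, 221) to (437, 192), slightly skewed. The red and blue vials lie beyond it at (276, 173) and (332, 172), the timer is at (146, 268), and the rack at (478, 243). Next I'll measure the carton corners and the tape.

Run:
```python
from h import *
np.set_printoptions(precision=3,suppress=True)
im=read_camera("top"); hsv=cv2.cvtColor(im,cv2.COLOR_RGB2HSV)
m=((hsv[...,0]>15)&(hsv[...,0]<32)&(hsv[...,1]>130)&(hsv[...,2]>120)).astype(np.uint8)
n,l,st,c=cv2.connectedComponentsWithStats(m)
i=1+np.argmax([s[2] if s[4]>300 else 0 for s in st[1:]]); p=np.argwhere(l==i)[:,::-1].astype(np.float32)
W=np.array([ray("top",*q)[:2] for q in p]); r=cv2.minAreaRect((W*1000).astype(np.float32)); print("tape",r, cv2.boxPoints(r))
for r in cut_out("top","carton_stamped")[:3]:
    g=r["region"].astype(np.uint8); print(r["score"],r["extent"])
    W=np.array([ray("top",q[1],q[0],.092)[:2]*1000 for q in np.argwhere(g)],np.float32); R=cv2.minAreaRect(W);print(R); print(cv2.boxPoints(R))
for q in ["carton_plain_top_l"]:
    for r in tip_of("top",q)[:4]: print(q,r["score"],r["at"],ray("top",r["at"][1],r["at"][0],.092))
# bright top face
g=((hsv[...,2]>215)&(hsv[...,1]<40)).astype(np.uint8); n,l,st,c=cv2.connectedComponentsWithStats(g)
for i in range(1,n):
    if st[i][4]>1500 and 150<st[i][1]:
        W=np.array([ray("top",q[1],q[0],.092)[:2]*1000 for q in np.argwhere(l==i)],np.float32); print(st[i],cv2.minAreaRect(W))
print([np.array(r["extent"]).astype(int) for r in look_for("top","vial_red")[:2]])
```

```text
tape ((709.0647583007812, 11.587371826171875), (22.880023956298828, 698.0642700195312), 5.288488388061523) [[ 665.503  358.079]
 [ 729.844 -337.013]
 [ 752.627 -334.905]
 [ 688.286  360.188]]
0.73 [187.8, 281.6, 275.5, 313.7]
((483.5958251953125, 165.07736206054688), (196.68875122070312, 71.55175018310547), 88.9679946899414)
[[446.054  67.393]
 [517.595  66.105]
 [521.137 262.761]
 [449.597 264.05 ]]
carton_plain_top_l 0.82 [286.7, 355.5] [ 0.499 -0.113  0.092]
[]
```

Run:
```python
from h import *
np.set_printoptions(precision=3,suppress=True)
print("nose",nose_length if not callable(nose_length) else nose_length())
for n in ["top","scene","wrist"]:
    K,D,R,t=cam(n); print(n,-R.T@t,R[2])
for px in [(190,281),(190,312),(274,280),(274,311),(355,273),(437,276),(435,305),(352,302)]: print(px,ray("top",*px,.092)[:2])
```

```text
nose 0.0726
top [ 0.412 -0.002  1.26 ] [ 0.174 -0.032 -0.984]
scene [ 0.205 -0.865  0.809] [ 0.345  0.714 -0.61 ]
wrist [0.223 0.642 0.374] [ 0.251 -0.118 -0.961]
(190, 281) [0.519 0.26 ]
(190, 312) [0.45  0.259]
(274, 280) [0.518 0.071]
(274, 311) [0.448 0.072]
(355, 273) [ 0.53  -0.113]
(437, 276) [ 0.52  -0.301]
(435, 305) [ 0.454 -0.292]
(352, 302) [ 0.465 -0.104]
```

>>> {"op": "step_arm", "data": {
  "targets": [
    [[0,0,-0.088],[0,0,15],85],
    [[0,0,-0.088],[0,0,15],85],
    [[0,0,-0.088],[0,0,15],85],
    [[0,0,-0.088],[0,0,15],85],
    [[0,0,-0.088],[0,0,15],85]
  ]
}}

```text
time: 1.22
tool_pos: [0.2868, 0.611, 0.2283]
tcp_rot: [-0.009, 3.141, 0.0]
wrist_force: [-0.1, -0.2, 0.3]
width: 0.996
grip_force: 0.0
```

>>> {"op": "step_arm", "data": {
  "targets": [
    [[0,0,0],[-8.5,-29.7,5.5],85],
    [[0,0,0],[-8.5,-29.7,5.5],85],
    [[0,0,0],[-8.5,-29.7,5.5],85],
    [[0,0,0],[-8.5,-29.7,5.5],85],
    [[0,0,0],[-8.5,-29.7,5.5],85]
  ]
}}

```text
time: 1.63
tool_pos: [0.3296, 0.4614, 0.2012]
tcp_rot: [-0.003, 3.141, 0.0]
wrist_force: [0.1, -0.2, 0.7]
width: 0.998
grip_force: 0.0
```

>>> {"op": "step_arm", "data": {
  "targets": [
    [[0,0,0],[-8.5,-29.7,5.5],85],
    [[0,0,0],[-8.5,-29.7,5.5],85],
    [[0,0,0],[-8.5,-29.7,5.5],85],
    [[0,0,0],[-8.5,-29.7,5.5],85],
    [[0,0,0],[-8.5,-29.7,5.5],85]
  ]
}}

```text
time: 2.05
tool_pos: [0.3724, 0.3128, 0.1739]
tcp_rot: [-0.002, 3.141, 0.001]
wrist_force: [0.9, 0.3, 0.0]
width: 0.992
grip_force: 0.0
```

>>> {"op": "step_arm", "data": {
  "targets": [
    [[0,0,0],[-8.5,-29.7,5.5],85],
    [[0,0,0],[-8.5,-29.7,5.5],85],
    [[0,0,0],[-8.5,-29.7,5.5],85],
    [[0,0,0],[-8.5,-29.7,5.5],85],
    [[0,0,0],[-8.5,-29.7,5.5],85]
  ]
}}

```text
time: 2.47
tool_pos: [0.4152, 0.1643, 0.1466]
tcp_rot: [-0.002, 3.141, 0.0]
wrist_force: [0.3, 0.4, 0.6]
width: 0.998
grip_force: 0.0
```

Run:
```python
from h import *
s=read_state(); print(s["time"],s["tool_pos"],s["wrist_force"])
save("wrist","w1.png")
```

```text
2.4667 [0.41516689 0.16434412 0.1465626 ] [0.32791246 0.3957505  0.56534632]
```

View pics/w1.png

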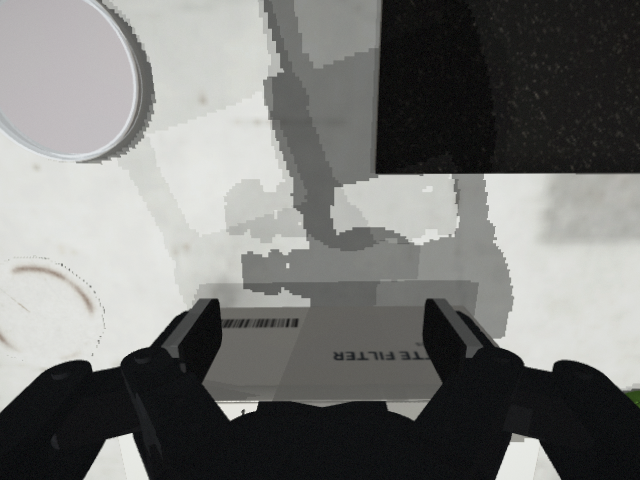

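The wrist view shows the left carton's front face between the open fingers, spanning px 190–480, so it is centred. I'll tip it now.

>>> {"op": "step_arm", "data": {
  "targets": [
    [[0,0,0],[-9,0,1],85],
    [[0,0,0],[-9,0,0],85],
    [[0,0,0],[-4,0,0],85],
    [[0,0,0],[-4,0,0],85],
    [[0,0,0],[-4,0,0],85]
  ]
}}

```text
time: 2.93
tool_pos: [0.445, 0.1669, 0.1456]
tcp_rot: [0.005, -3.141, -0.0]
wrist_force: [-2.8, -0.1, 2.5]
width: 0.997
grip_force: 1.2
```

>>> {"op": "step_arm", "data": {
  "targets": [
    [[0,0,0],[-4,0,0],85],
    [[0,0,0],[-4,0,0],85],
    [[0,0,0],[-4,0,0],85],
    [[0,0,0],[-4,0,0],85],
    [[0,0,0],[-4,0,0],85]
  ]
}}

```text
time: 3.35
tool_pos: [0.4652, 0.166, 0.1455]
tcp_rot: [-0.002, 3.141, 0.0]
wrist_force: [-1.3, 1.0, 1.9]
width: 0.996
grip_force: 1.1
```

Run:
```python
from h import *
s=read_state(); print(s["time"],s["tool_pos"],s["wrist_force"])
save("wrist","w2.png"); save("scene","s2.png",(180,150,420,390),1.5)
a=cv2.resize(cv2.imread("pics/w2.png"),(480,360)); b=cv2.imread("pics/s2.png"); b=cv2.resize(b,(320,360)) 
cv2.imwrite("pics/c2.png",np.hstack([a,b]))
```

```text
3.35 [0.46521889 0.16595027 0.14548645] [-1.2662999   1.04491687  1.93685099]
```

View pics/c2.png

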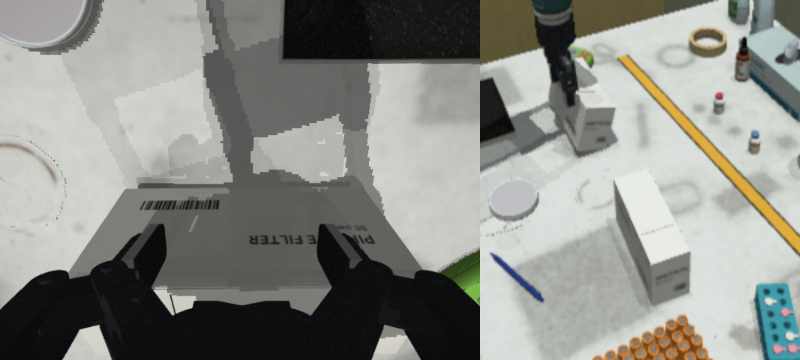

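The carton is tipping cleanly: in the scene crop it leans at (590, 115). I'll continue the push.

>>> {"op": "step_arm", "data": {
  "targets": [
    [[0,0,0],[-4,0,0],85],
    [[0,0,0],[-4,0,0],85],
    [[0,0,0],[-4,0,0],85],
    [[0,0,0],[-4,0,0],85],
    [[0,0,0],[-4,0,0],85]
  ]
}}

```text
time: 3.87
tool_pos: [0.4855, 0.1657, 0.1455]
tcp_rot: [-0.002, 3.141, 0.0]
wrist_force: [0.0, -0.1, -0.9]
width: 0.993
grip_force: 0.4
```

>>> {"op": "step_arm", "data": {
  "targets": [
    [[0,0,0],[-4,0,0],85],
    [[0,0,0],[-4,0,0],85],
    [[0,0,0],[0,0,0],85],
    [[0,0,0],[0,0,0],85],
    [[0,0,0],[0,0,0],85]
  ]
}}

```text
time: 4.28
tool_pos: [0.4926, 0.1657, 0.1452]
tcp_rot: [0.002, -3.141, 0.0]
wrist_force: [0.1, -0.1, 0.1]
width: 0.994
grip_force: 0.0
```

Run:
```python
from h import *
s=read_state(); print(s["time"],s["tool_pos"],s["wrist_force"])
save("wrist","w3.png"); save("scene","s3.png",(180,150,420,390),1.5)
a=cv2.resize(cv2.imread("pics/w3.png"),(480,360)); b=cv2.imread("pics/s3.png"); b=cv2.resize(b,(320,360)) 
cv2.imwrite("pics/c3.png",np.hstack([a,b]))
```

```text
4.2833 [0.49262977 0.16571069 0.14515498] [ 0.11665958 -0.14386698  0.11638665]
```

View pics/c3.png

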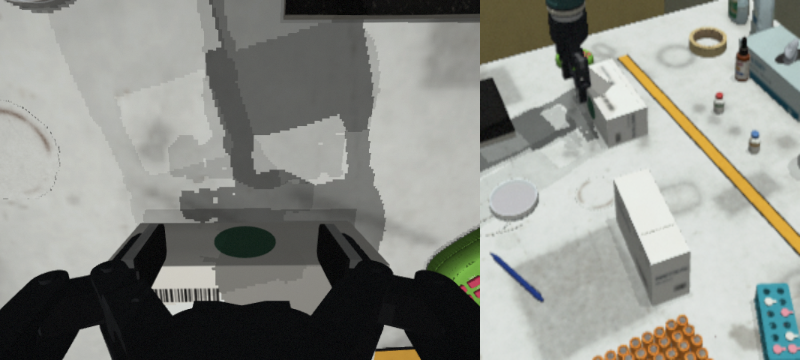

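The left carton carries the green stamp (240, 240 in the wrist view) and lies on its back. Next is the right carton.

>>> {"op": "step_arm", "data": {
  "targets": [
    [[0,0,0],[20,-20,-2],85],
    [[0,0,0],[20,-36,0],85],
    [[0,0,0],[20,-36,0],85],
    [[0,0,0],[13,-38,0],85],
    [[0,0,0],[0,-38,0],85]
  ]
}}

```text
time: 4.8
tool_pos: [0.4164, -0.003, 0.1465]
tcp_rot: [0.005, -3.139, -0.0]
wrist_force: [1.4, -0.2, 0.0]
width: 0.992
grip_force: 0.0
```

>>> {"op": "step_arm", "data": {
  "targets": [
    [[0,0,0],[0,-39,0],85],
    [[0,0,0],[0,-39,0],85],
    [[0,0,0],[0,-39,0],85],
    [[0,0,0],[0,-39,2],85],
    [[0,0,0],[0,-38,0],85]
  ]
}}

```text
time: 5.22
tool_pos: [0.4196, -0.1982, 0.1454]
tcp_rot: [-0.001, 3.141, -0.0]
wrist_force: [0.8, 0.5, -0.3]
width: 0.991
grip_force: 0.0
```

>>> {"op": "step_arm", "data": {
  "targets": [
    [[0,0,0.05],[0,0,0],85],
    [[0,0,0],[-9,0,0],85],
    [[0,0,0],[-8,0,0],85],
    [[0,0,0],[-4,0,0],85],
    [[0,0,0],[-4,0,0],85]
  ]
}}

```text
time: 5.63
tool_pos: [0.4461, -0.1964, 0.1453]
tcp_rot: [0.072, 3.141, 0.0]
wrist_force: [0.5, -0.1, -0.5]
width: 0.999
grip_force: 0.0
```

Run:
```python
from h import *
s=read_state(); print(s["time"],s["tool_pos"],s["tcp_rot"],s["wrist_force"])
save("wrist","w4.png")
```

```text
5.6333 [ 0.44613307 -0.19639998  0.14534967] [7.22779833e-02 3.14075867e+00 2.86575724e-04] [ 0.51451395 -0.12840904 -0.51917309]
```

View pics/w4.png

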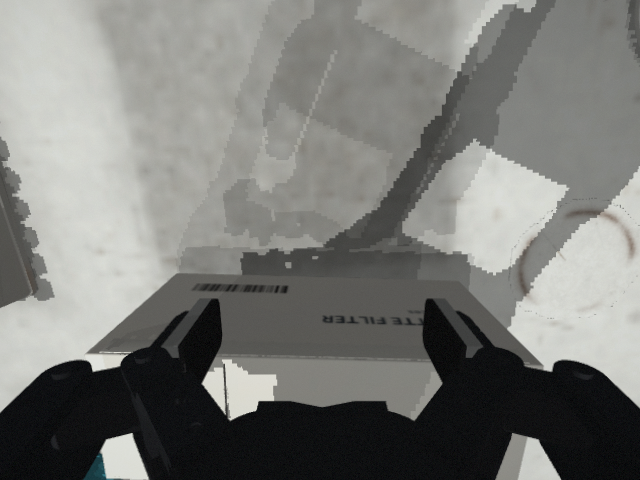

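The front face is centred between the fingers, with about 0.03 rad of tilt left (edge rows 352 to 365). I'll trim that and tip.

>>> {"op": "step_arm", "data": {
  "targets": [
    [[0,0,0.03],[0,0,0],85],
    [[0,0,0],[-4,0,0],85],
    [[0,0,0],[-4,0,0],85],
    [[0,0,0],[-4,0,0],85],
    [[0,0,0],[-4,0,0],85]
  ]
}}

```text
time: 6.1
tool_pos: [0.4613, -0.1983, 0.1454]
tcp_rot: [-0.122, -3.138, -0.0]
wrist_force: [-1.7, 0.5, 2.3]
width: 0.997
grip_force: 1.2
```

>>> {"op": "step_arm", "data": {
  "targets": [
    [[0,0,0],[-4,0,0],85],
    [[0,0,0],[-4,0,0],85],
    [[0,0,0],[-4,0,0],85],
    [[0,0,0],[-4,0,0],85],
    [[0,0,0],[-4,0,0],85]
  ]
}}

```text
time: 6.52
tool_pos: [0.4817, -0.2005, 0.1455]
tcp_rot: [0.124, 3.139, -0.0]
wrist_force: [-1.0, 0.3, 2.6]
width: 0.998
grip_force: 1.0
```

>>> {"op": "step_arm", "data": {
  "targets": [
    [[0,0,0],[-4,0,0],85],
    [[0,0,0],[-4,0,0],85],
    [[0,0,0],[-4,0,0],85],
    [[0,0,0],[-4,0,0],85],
    [[0,0,0],[0,0,0],85]
  ]
}}

```text
time: 6.93
tool_pos: [0.4981, -0.2018, 0.1454]
tcp_rot: [0.124, 3.138, -0.001]
wrist_force: [0.4, 0.2, -1.2]
width: 1.001
grip_force: 0.0
```

>>> {"op": "step_arm", "data": {
  "targets": [
    [[0,0,0],[-2,0,0],85],
    [[0,0,0],[0,0,0],85],
    [[0,0,0],[0,0,0],85]
  ]
}}

```text
time: 7.18
tool_pos: [0.499, -0.2017, 0.1452]
tcp_rot: [-0.124, -3.139, -0.0]
wrist_force: [0.1, 0.4, 0.5]
width: 0.999
grip_force: 0.0
```

Run:
```python
from h import *
s=read_state(); print(s["time"],s["tool_pos"],s["tcp_rot"],s["wrist_force"])
save("wrist","w5.png"); save("top","t5.png",(140,160,500,400),1)
a=cv2.resize(cv2.imread("pics/w5.png"),(400,300)); b=cv2.resize(cv2.imread("pics/t5.png"),(400,300),interpolation=cv2.INTER_CUBIC)
cv2.imwrite("pics/c5.png",np.hstack([a,b]))
```

```text
7.1833 [ 0.49896298 -0.20171044  0.14521212] [-1.23671776e-01 -3.13888752e+00 -1.53097107e-04] [0.10660779 0.44272713 0.51814005]
```

View pics/c5.png

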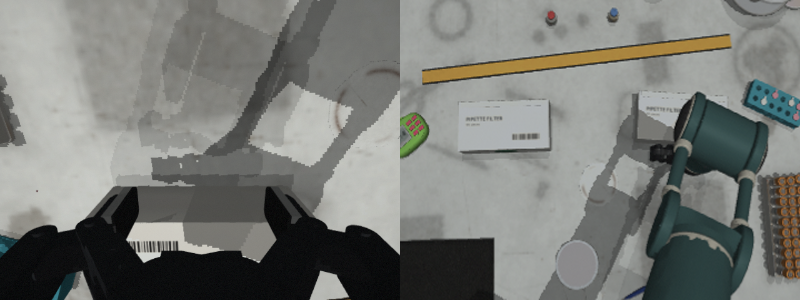

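The right carton's underside is blank (centre 200, 205 in the wrist view), and both cartons lie on their backs, clear of the tape. I'll retreat behind the stamped carton and measure its pose.

>>> {"op": "step_arm", "data": {
  "targets": [
    [[0,0,0],[25,10,-2],85],
    [[0,0,-0.079],[25,32,0],85],
    [[0,0,0],[22,34,0],85],
    [[0,0,0],[0,39,0],85],
    [[0,0,0],[0,39,0],85]
  ]
}}

```text
time: 7.7
tool_pos: [0.4286, -0.043, 0.1471]
tcp_rot: [-0.004, -3.141, -0.0]
wrist_force: [0.5, -0.8, -0.2]
width: 0.996
grip_force: 0.0
```

>>> {"op": "step_arm", "data": {
  "targets": [
    [[0,0,0],[0,39,0],85],
    [[0,0,0],[0,39,0],85],
    [[0,0,0],[0,39,0],85],
    [[0,0,0],[0,39,0],85],
    [[0,0,0],[0,39,0],85]
  ]
}}

```text
time: 8.12
tool_pos: [0.43, 0.1529, 0.1477]
tcp_rot: [-0.0, 3.141, 0.0]
wrist_force: [-0.6, -0.8, -0.2]
width: 0.998
grip_force: 0.0
```

>>> {"op": "step_arm", "data": {
  "targets": [
    [[0,0,0],[0,12,15],85],
    [[0,0,0],[0,0,20],85],
    [[0,0,0],[0,0,8],85]
  ]
}}

```text
time: 8.37
tool_pos: [0.4291, 0.1639, 0.1028]
tcp_rot: [0.005, -3.139, 0.001]
wrist_force: [-0.3, 1.3, -0.8]
width: 0.995
grip_force: 0.0
```

```bash
cat > m.py <<'E'
from h import *
np.set_printoptions(precision=3,suppress=True)
s=read_state(); print(s["time"],s["tool_pos"],s["tcp_rot"],s["wrist_force"])
im=read_camera("top")
for q in ["carton_stamped_top_l","carton_stamped_front","carton_plain_front"]:
    for r in tip_of("top",q)[:2]: print(q,round(r["score"],2),np.array(r["at"]).round(),ray("top",r["at"][1],r["at"][0],.0335 if "top" in q else .067))
cv2.imwrite("pics/t6.png",cv2.resize(im[180:320,160:300,::-1],(560,560),interpolation=cv2.INTER_CUBIC))
E
python3 m.py
```

```text
8.3667 [0.429 0.164 0.103] [ 0.005 -3.139  0.001] [-0.279  1.318 -0.776]
carton_stamped_top_l 0.56 [244. 271.] [0.61  0.081 0.034]
carton_stamped_front 0.65 [260. 234.] [0.567 0.166 0.067]
carton_stamped_front 0.43 [242. 270.] [0.61  0.083 0.067]
carton_plain_front 0.57 [254. 396.] [ 0.576 -0.214  0.067]
carton_plain_front 0.52 [267. 147.] [0.556 0.366 0.067]
```

View pics/t6.png

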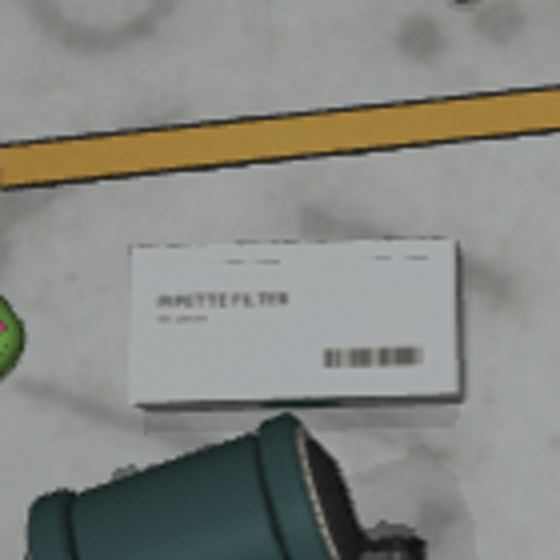

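The stamped carton lies on its back, top-face corners in the crop at (130, 247), (457, 239), (132, 403) and (460, 397). The tape is skewed about 0.08 rad relative to it.

Run:
```python
from h import *
np.set_printoptions(precision=4,suppress=True)
P=[ray("top",160+u/4-.4,180+v/4-.4,.067)[:2] for u,v in [(130,247),(457,239),(132,403),(460,397)]]
print(np.array(P))
n=np.array([np.cos(.0922),np.sin(.0922)]); c=np.array([.709,.0116])
for p in P[:2]: print("to tape centre along normal",(c-p)@n)
d=P[0]-P[1]; print("yaw",np.arctan2(-d[0],d[1]))
T=[ray("top",160+u/4-.4,180+v/4-.4,0)[:2] for u,v in [(0,145),(560,87),(0,188),(560,131)]]
print("tape edges",[(c-t)@n for t in T])
```

```text
[[0.6136 0.2633]
 [0.6153 0.0728]
 [0.5225 0.2601]
 [0.5226 0.0715]]
to tape centre along normal 0.0717930910336491
to tape centre along normal 0.08770330099929487
yaw 0.008569587307298924
tape edges [np.float64(-0.013684886073405619), np.float64(-0.013434652168668964), np.float64(0.01350405137837676), np.float64(0.014691790628948627)]
```

>>> {"op": "step_arm", "data": {
  "targets": [
    [[0,0,-0.045],[0,-3,0],85],
    [[0,0,-0.044],[0,-2,0],85],
    [[0,0,0],[-25,0,0],85],
    [[0,0,0],[-25,0,0],85],
    [[0,0,0],[-20,0,0],85]
  ]
}}

```text
time: 8.98
tool_pos: [0.5028, 0.1637, 0.1061]
tcp_rot: [-0.137, 3.135, 0.001]
wrist_force: [1.0, -0.0, 0.3]
width: 0.991
grip_force: 0.0
```

>>> {"op": "step_arm", "data": {
  "targets": [
    [[0,0,0],[-5,0,0],85],
    [[0,0,0],[-5,0,0],85],
    [[0,0,0],[-5,0,0],85],
    [[0,0,0],[-5,0,0],85],
    [[0,0,0],[-5,0,0],85]
  ]
}}

```text
time: 9.4
tool_pos: [0.5243, 0.166, 0.1042]
tcp_rot: [0.14, -3.137, 0.001]
wrist_force: [-2.3, -1.7, 1.5]
width: 0.993
grip_force: 1.1
```

>>> {"op": "step_arm", "data": {
  "targets": [
    [[0,0,0],[-5,0,0],85],
    [[0,0,0],[-5,0,0],85],
    [[0,0,0],[-5,0,0],85],
    [[0,0,0],[-5,0,0],85],
    [[0,0,0],[-5,0,0],85]
  ]
}}

```text
time: 9.82
tool_pos: [0.5504, 0.1689, 0.1042]
tcp_rot: [0.14, -3.138, 0.0]
wrist_force: [-1.3, -0.0, 0.1]
width: 0.994
grip_force: 0.7
```

>>> {"op": "step_arm", "data": {
  "targets": [
    [[0,0,0],[-5,0,0],85],
    [[0,0,0],[-5,0,0],85],
    [[0,0,0],[-5,0,0],85],
    [[0,0,0],[0,0,0],85]
  ]
}}

```text
time: 10.15
tool_pos: [0.5665, 0.1703, 0.1047]
tcp_rot: [-0.14, 3.137, 0.001]
wrist_force: [-0.5, 0.3, -0.4]
width: 0.995
grip_force: 0.0
```

```bash
sed -i 's/t6.png/t7.png/' m.py; python3 m.py
```

```text
10.15 [0.567 0.17  0.105] [-0.14   3.137  0.001] [-0.502  0.286 -0.36 ]
carton_stamped_top_l 0.64 [218. 265.] [0.674 0.095 0.034]
carton_stamped_top_l 0.34 [176. 275.] [0.779 0.071 0.034]
carton_plain_front 0.96 [253. 396.] [ 0.578 -0.213  0.067]
carton_plain_front 0.2 [242. 474.] [ 0.601 -0.399  0.067]
```

View pics/t7.png

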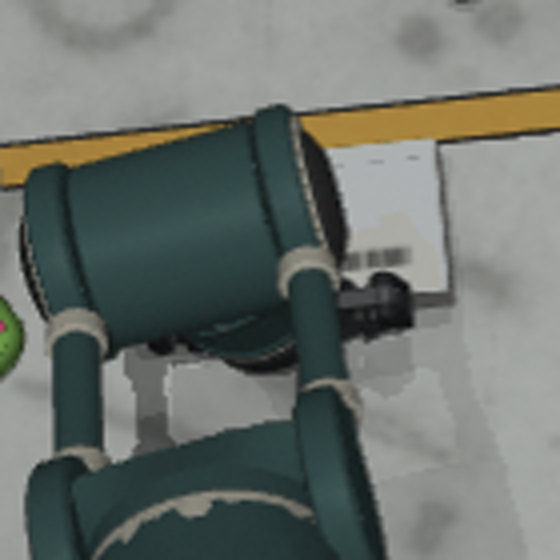

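The arm hides most of the carton, but its far-right top corner shows at crop (436, 140), with the edge back to about (345, 151). I'll compute the remaining travel.

Run:
```python
from h import *
np.set_printoptions(precision=4,suppress=True)
n=np.array([np.cos(.0922),np.sin(.0922)]); c=np.array([.709,.0116])
for u,v in [(436,140),(345,151)]:
    p=ray("top",160+u/4-.4,180+v/4-.4,.067)[:2]; print(p,(c-p)@n)
s=read_state(); print(n@s["tool_pos"][:2], n@c-.092)
```

```text
[0.6748 0.0849] 0.027320991907848445
[0.669  0.1385] 0.028191064030121355
0.5786415426132802 0.6150565917633334
```

It needs 27 mm more, and the edge is already parallel to the tape.

>>> {"op": "step_arm", "data": {
  "targets": [
    [[0,0,0],[-5,0,0],85],
    [[0,0,0],[-5,0,0],85],
    [[0,0,0],[-5,0,0],85],
    [[0,0,0],[-5,0,0],85],
    [[0,0,0],[-4,0,0],85]
  ]
}}

```text
time: 10.77
tool_pos: [0.5895, 0.1722, 0.1043]
tcp_rot: [-0.14, 3.138, 0.0]
wrist_force: [-3.0, -0.9, 1.3]
width: 0.993
grip_force: 1.3
```

>>> {"op": "step_arm", "data": {
  "targets": [
    [[0,0,0],[-3,0,0],85],
    [[0,0,0],[0,0,0],85],
    [[0,0,0],[0,0,0],85]
  ]
}}

```text
time: 11.02
tool_pos: [0.5926, 0.1725, 0.1045]
tcp_rot: [-0.14, 3.137, 0.0]
wrist_force: [-0.3, -0.4, -0.3]
width: 0.995
grip_force: 0.0
```

>>> {"op": "step_arm", "data": {
  "targets": [
    [[0,0,0],[10,0,0],85],
    [[0,0,0],[30,0,0],85],
    [[0,0,0],[35,0,-10],85],
    [[0,0,0],[35,0,-10],85],
    [[0,0,0],[35,0,-10],85]
  ]
}}

```text
time: 11.43
tool_pos: [0.4452, 0.1592, 0.1342]
tcp_rot: [0.14, -3.138, 0.0]
wrist_force: [-0.5, 0.8, 0.7]
width: 0.993
grip_force: 0.0
```

```bash
sed -i 's/t7.png/t8.png/' m.py; python3 m.py
```

```text
11.4333 [0.445 0.159 0.134] [ 0.14  -3.138  0.   ] [-0.52   0.768  0.731]
carton_stamped_top_l 0.85 [209. 265.] [0.697 0.096 0.034]
carton_stamped_front 0.88 [227. 227.] [0.647 0.183 0.067]
carton_plain_front 0.55 [254. 395.] [ 0.576 -0.211  0.067]
```

View pics/t8.png

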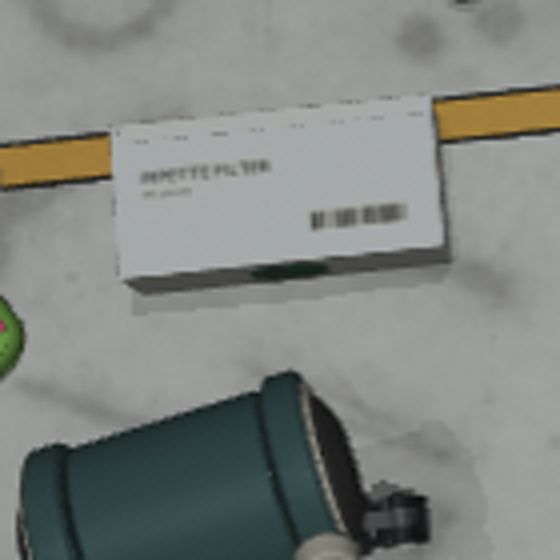

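The carton lies squarely against the tape, far corners at (110, 131) and (432, 97), near corners at (123, 280) and (445, 246). A numeric check follows.

Run:
```python
from h import *
np.set_printoptions(precision=4,suppress=True)
n=np.array([np.cos(.0922),np.sin(.0922)]); c=np.array([.709,.0116])
for u,v,z in [(110,131,.067),(432,97,.067),(123,280,.067),(445,246,.067),(140,293,0),(450,262,0)]:
    p=ray("top",160+u/4-.4,180+v/4-.4,z)[:2]; print(p,(c-p)@n)
im=read_camera("scene"); cv2.imwrite("pics/s9.png",cv2.resize(im[150:400,200:460,::-1],None,fx=2.3,fy=2.3,interpolation=cv2.INTER_CUBIC))
```

```text
[0.6831 0.2766] 0.0013644107205142172
[0.7009 0.0872] 0.001099161197837465
[0.5942 0.2669] 0.09077938368468813
[0.6112 0.0798] 0.09108099611897995
[0.5963 0.2714] 0.08834852930220141
[0.6124 0.0814] 0.08978908213207512
```

View pics/s9.png

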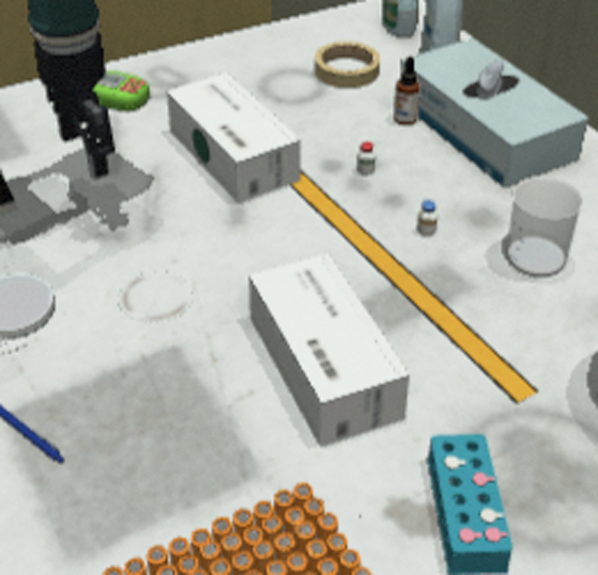

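The scene view shows the stamped carton on its back, its stamp at (200, 145) facing the robot and its far edge within about 2 mm of the tape's centre line. The blank carton lies on its back clear of the tape, the bystanders look undisturbed, and the gripper is free of everything.

```bash
python3 -c "from workcell import *; print(finish_job())"
```

```text
the job is handed in; nothing more can be done
None
```

The job is handed in: both cartons were tipped onto their backs, the stamped one (left) has its whole far edge over the tape, within about 2 mm of the centre line by the top camera, and the blank one lies clear of the tape.

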